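# Hang the slotted turner on the utensil rail

## Robot

A 7-joint arm with a two-finger parallel gripper is mounted at the origin on a cart in front of the work surface, level with it; the furniture and walls round the work are solid. World frame = base frame: x ahead of the robot, y to its left, z up, the work surface at z = 0. Lengths are in m, angles in rad, forces in N, time in s.
With the tool pointing down it reaches from about 0.425 to 0.925 m from the base axis. Payload 6.8 kg.
Tool frame: the origin (TCP) lies on the centre line of the jaws, within the pads' length; the fingertips stand 14 mm ahead of it and the grasp point (between the pads) lies 5 mm behind it (bot.finger_overhang is the distance from the TCP to the fingertips, in m); z points along the fingers, y is the line along which they close (so a half turn about z gives the same grasp; the last joint's range is limited). The gripper opens to 85 mm and grips with 20 to 120 N. Pads are 22 mm wide; open, the fingers measure 114 mm over their backs; the gripper's body (76 mm by 85 mm) begins 54 mm behind the grasp point. The pads swing forward as they close: fully open they stand 13 mm farther back than shut.
Start: joints at [1.007, 0.477, 0.022, 1.555, -0.011, 1.109, -0.083], TCP at [0.297, -0.606, 0.245] pointing down, gripper open.
Joint ranges: [-2.96, 2.96], [-0.34, 2.1], [-1.41, 1.46], [0.24, 2.44], [-1.37, 4.51], [0.17, 1.92], [-2.96, 2.96]. Speed limits (rad/s): [2.39, 2.39, 3.14, 3.14, 3.14, 3.14, 3.14].

## Interface

Orientations are given as a unit quaternion [w, x, y, z].
In Python, from station import bot gives the robot as it stands.
- The arm moves only by the shell command python3 -m inch 'ROWS' [OPENING] [FORCE]. ROWS is JSON, a list of rows, each a list of 4 numbers: the shift along the tool's x, y, z in m, then the turn about the tool's z in degrees. A call has 1 to 12 rows; each row shifts and turns the commanded pose from where the row before left it, along the tool's axes as they then stand; what a row does not reach is not made up. A row lasts 1/10 s, in which the tool goes at most 50 mm and 8.59 degrees, less where a joint would pass 70% of its speed; a pose out of reach is approached as far as the arm can. A call is refused whole if a number of a shift passes 0.05 or a number of a turn 8.59, either way. A call with a gripper value outside its range is refused whole. OPENING is the finger opening in m, from 0 to 0.0854, set as the call begins (- or left out, the last holds). The fingers move at their own pace and stop on an object; FORCE is the grip in N (left out, the last holds). Time passes only in rows, so rows that do not move let the fingers close. It gives the time, the measured TCP pose, the force, the opening and the grip force at its end, in the units of the state.
- bot.get_obs(): the state, without advancing time (a new reading comes with each control period).
- bot.read_camera(name): name is "scene" or "side" or "wrist"; returns a dict with "color" (420x560x3 uint8, red, green, blue), "mtx" (3x3 intrinsics, pixels), "world_from_camera" (4x4, takes a point from camera to world coordinates); the wrist camera has in their place "hand_eye" (4x4, takes a point from camera to tool coordinates, whose origin is the TCP and whose axes are the flange's). Camera axes: x right, y up, looking along -z (the intrinsics and any distortion apply to the point x, -y, -z); pixel columns grow to the right and rows downward; lengths in m; the calibration is good to about 2 mm. A picture is of the moment at which its call begins: read the wrist's pose just before it. There is no depth.
- bot.hand_in(): hands the job in; it is judged then, once.
The state is a dict: "t": time; "q": joint angles; "joint_vel": joint speeds; "joint_torque": joint torques, N m; "eef_pos": TCP position; "tool_rot": TCP orientation; "contact_force": force on the tool from outside, world axes, zero at the start; "torque": the same for the moment, N m; "gripper_width": opening from 0.0 (shut) to 1.0 (fully open); "grasp_force": force on a finger pad.
Only numpy, scipy, OpenCV 4.12 (cv2) and the standard library are available. Lean on these libraries where they do the work, as an engineer would, in place of code of your own. Each camera call takes 0.05 s, during which the arm holds its last target. There are 200 camera calls.

## Task

Put the slotted turner away on the utensil rail: lift it off the chopping board by the round black bulb at its handle's end, ease your grip so that the blade swings down and it hangs plumb between your fingers, then grip it firmly again before it comes to the rail. Hook it over the free part of the bar, beside the skimmer, and leave it hanging there still, without shifting the salt shaker or the lemon behind.

Things in the scene. Friction and masses are not known exactly. Their poses are not given: they have to be found in the camera images.
- turner: Slotted steel turner with a black turned handle, 0.18 kg, loose, lying flat on the chopping board, handle end out over the far edge. Origin: centre of the bulb that ends the handle. x runs along the handle from blade to hook end, z is up as it lies. Behind the bulb (-x): 15 mm thick neck, 18 mm thick handle from 31 to 86 mm, shank, blade. Mass centre 130 mm behind the bulb.
- bulb (a point): Centre of the round black bulb, a polished ball 28 mm across: the place to grip. As it lies, 39 mm above the worktop, 35 to 45 mm beyond the board. A pivot between flat pads: at 100 N a pad the turner keeps its angle, at 20 N it stops some 15 degrees short, eased to 2 to 6 N it swings within 10 degrees of plumb, under 1.2 N it drops. From 20 N to nothing takes about 1 mm of opening.
- hook (a point): Inside the turner's hook, where the bar's centre line lies when it hangs: 52 mm ahead (+x) of the bulb's centre, 13 mm toward the tip (-z). Wire 5.6 mm: straight on from the bulb to 46 mm, then a half circle bent toward -z (downward as it lies), 20 mm wide inside, tip ending 37 mm ahead of the bulb's centre, 26 mm off the axis. The gap between bulb and tip is 20 mm. Axes as the turner's.
- blade_tip (a point): Middle of the blade's front edge, 212 mm behind the bulb's centre, on the blade's underside (9 mm below the handle's axis as it lies). The blade is flat, slotted, 66 mm wide, 3 mm thick, 127 to 212 mm behind the bulb.
- stand: Fixed utensil rail: an arch of 8 mm steel tube on a dark wooden foot 110x264x20 mm. Origin: on the worktop, 140 mm in front of the foot's centre. x is level, square to the bar, away from the robot; y runs along the bar to the left. Posts at y = -120 and +120 mm, 140 mm from the origin along x, top corners bent at 18 mm radius.
- bar_mid (a point): Middle of the level bar, on its centre line, 330 mm above the worktop; bar 8 mm thick. Axes as the stand's. The bar is free from y = -95 to +25 mm; the skimmer hangs at y = +72 mm.
- skimmer (a joint): Swing of the steel skimmer (black handle, disc 68 mm across, 256 mm long) that already hangs on the bar and stays on it: 0 hanging plumb, positive when its disc swings toward the robot, up to 0.5 rad either way.
- board: Fixed light wooden chopping board 220 (x) by 170 (y) by 30 mm high. Origin: centre of its underside, on the worktop; x points to the far edge, over which the turner's handle sticks out.
- salt_shaker: small glass salt shaker with a grey top, 44 mm across, 90 mm high; loose bystander at the back of the worktop. Origin: the centre of its underside.
- lemon: yellow lemon, 78x55x56 mm; loose bystander at the back of the worktop. Origin: the centre of its underside.

How it is judged:
On the way, in this order (a step that is already met when the one before it is completed fails the run):
1. the turner is lifted off the board in the fingers (height (world z) of turner above 0.1 m and contact force between the fingers and turner above 1 N and angle between turner's own x axis and vertical above 0.4 rad), for 0.1 s.
2. it hangs plumb (within 14 degrees, blade down) and still from the firmly closed fingers, clear of board and rail (angle between turner's own x axis and vertical below 0.245 rad and contact force between the fingers and turner above 36 N and height (world z) of turner above 0.22 m and contact force between turner and board below 0.1 N and angular speed of turner below 0.6 rad/s and contact force between turner and stand below 0.1 N), for 0.2 s.
At the end, for the whole second after the job is handed in: the turner hangs by its hook on the free part of the bar, blade down (within 14 degrees of plumb, the hook's inside within 12 mm of the bar), almost still and let go (x of hook in the frame of bar_mid between -0.012 and 0.012 m and z of hook in the frame of bar_mid between -0.01 and 0.01 m and y of hook in the frame of bar_mid between -0.105 and 0.06 m and angle between turner's own x axis and vertical below 0.25 rad and contact force between turner and stand above 0.5 N and linear speed of turner below 0.08 m/s and angular speed of turner below 0.6 rad/s); the robot touches nothing.
It fails at once if the salt shaker is shifted by over 3 cm (distance of salt_shaker from where it was at the start of the episode above 0.03 m).
It fails at once if the lemon is shifted by over 3 cm (distance of lemon from where it was at the start of the episode above 0.03 m).
It also fails if it takes over 58 s, if anything falls off the work surface, if the arm or the gripper's body presses on something with over 40 N, if the wrist force passes 120 N, or if a joint passes its speed limit or range.

## Working session

There is one attempt and no reset: what is moved stays moved. The work goes in short steps, Python scripts to look and compute and a shell command to move; the robot and the scene stay as the last step left them, time stands still between calls to the robot, and variables do not carry over. Pictures are saved under pics/ and viewed, at most 10 in all, crops included, and the job is handed in when it is done.

```bash
mkdir -p pics; ls
python3 - <<'E'
from station import bot
import cv2,numpy as np
o=bot.get_obs();print({k:np.round(v,3) for k,v in o.items()},bot.finger_overhang)
for n in("scene","side"):
    d=bot.read_camera(n);cv2.imwrite(f"pics/{n}0.png",d["color"][:,:,::-1]);np.savez(f"{n}.npz",**{k:v for k,v in d.items()})
    print(n,d["mtx"],np.round(d["world_from_camera"],3),d.keys())
E
```

```text
pics
{'t': np.float64(0.0), 'q': array([ 1.007,  0.478,  0.022,  1.556, -0.011,  1.109, -0.083]), 'joint_vel': array([-0.   ,  0.001, -0.001,  0.001,  0.002,  0.   ,  0.001]), 'joint_torque': array([ 0.0000e+00, -5.9645e+01,  1.6080e+00, -2.8120e+01,  1.2000e-02,
        9.0000e-03,  0.0000e+00]), 'eef_pos': array([ 0.297, -0.606,  0.244]), 'tool_rot': array([-0.001,  0.974,  0.226, -0.   ]), 'contact_force': array([-0.73 , -0.159, -0.097]), 'torque': array([-0.031,  0.011, -0.038]), 'grasp_force': np.float64(0.0), 'gripper_width': np.float64(1.003)} 0.014
scene [[531.00837152   0.         281.05842468]
 [  0.         531.00837152 219.97387184]
 [  0.           0.           1.        ]] [[ 0.455  0.433 -0.778 -0.571]
 [-0.89   0.196 -0.412 -0.605]
 [-0.026  0.88   0.474  0.891]
 [ 0.     0.     0.     1.   ]] dict_keys(['color', 'mtx', 'world_from_camera'])
side [[413.32982818   0.         277.12812154]
 [  0.         413.32982818 213.78129367]
 [  0.           0.           1.        ]] [[ 0.955  0.141 -0.261  0.362]
 [-0.295  0.526 -0.797 -0.689]
 [ 0.025  0.838  0.544  0.703]
 [ 0.     0.     0.     1.   ]] dict_keys(['color', 'mtx', 'world_from_camera'])
```

View pics/scene0.png

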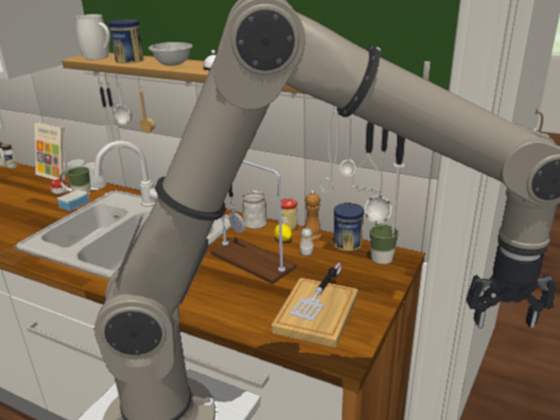

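View pics/side0.png

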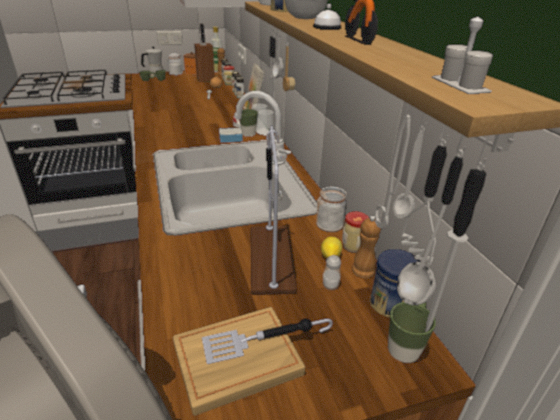

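The scene view has the board at (317,310), the bulb near (337,269) and the rail's right post foot at (281,270). The side view has the bulb near (305,326), the hook at (328,325) and the rail foot at (272,258). I'll enlarge both for closer readings.

Run:
```python
import cv2,numpy as np
s=cv2.imread("pics/scene0.png");d=cv2.imread("pics/side0.png")
def crop(im,x,y,w,h,f): return cv2.resize(im[y:y+h,x:x+w],None,fx=f,fy=f,interpolation=cv2.INTER_CUBIC)
a=crop(s,200,150,160,200,3) # 480x600
b=crop(d,235,110,100,200,3) #300x600
cv2.imwrite("pics/c1.png",np.hstack([a,b]))
cv2.imwrite("pics/c2.png",np.vstack([crop(d,165,290,200,120,4)[:, :800],]))
```

```text
(no output)
```

View pics/c1.png

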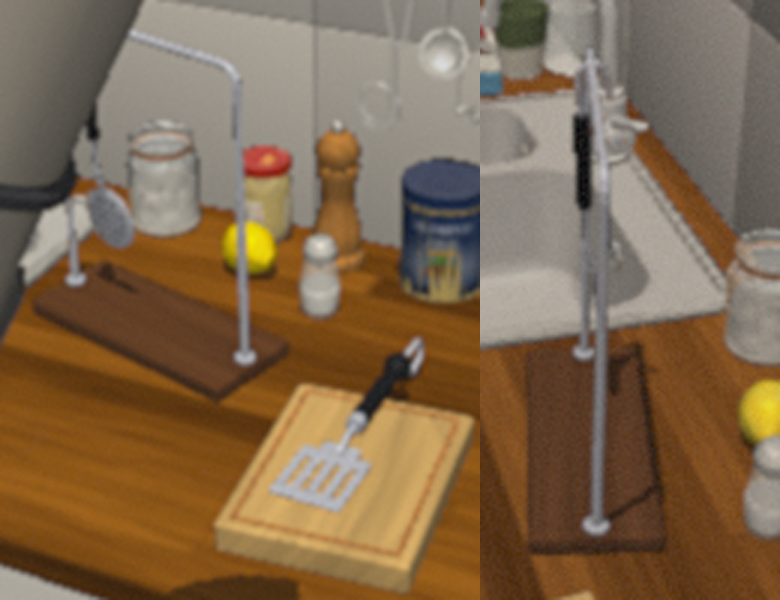

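View pics/c2.png

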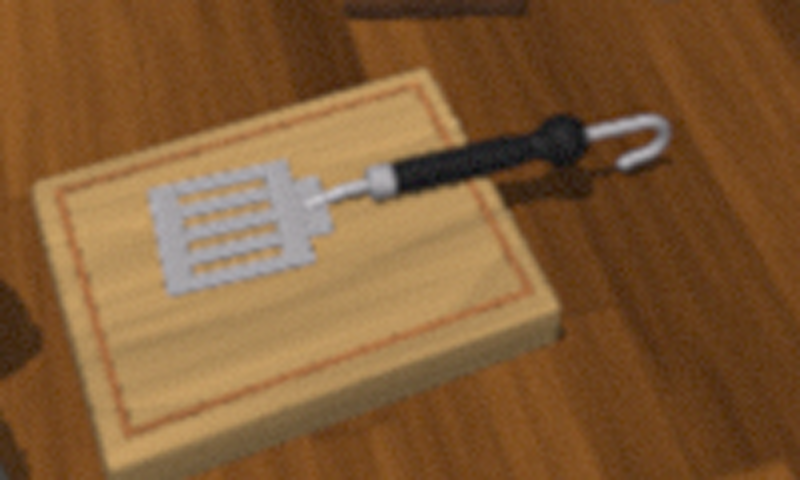

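Readings taken from the crops (c1 left is scene, right is side; c2 is side):
- **Bulb:** c1 (400,364), c2 (561,140).
- **Blade front edge, middle:** c1 (305,498), c2 (161,242).
- **Right post foot:** c1 (245,358) and (597,526).
- **Left post foot:** c1 (75,281) and (584,353).

```bash
cat > h.py <<'E'
import numpy as np,cv2
C={n:np.load(n+".npz") for n in("scene","side")}
def P(K,T):
    return K@np.diag([1,-1,-1.])@np.linalg.inv(T)[:3]
def ray(n,p):
    T=C[n]["world_from_camera"];d=T[:3,:3]@np.diag([1,-1,-1.])@np.linalg.inv(C[n]["mtx"])@[*p,1];return T[:3,3],d
def plane(n,p,z):
    o,d=ray(n,p);return o+d*(z-o[2])/d[2]
def tri(a,b):
    M=[P(C[n]["mtx"],C[n]["world_from_camera"]) for n in("scene","side")]
    X=cv2.triangulatePoints(*M,np.array(a,float).reshape(2,1),np.array(b,float).reshape(2,1));X=X[:3,0]/X[3,0]
    e=[np.round((M[i]@[*X,1])[:2]/(M[i]@[*X,1])[2]-q,1) for i,q in enumerate((a,b))]
    return X,e
def u(p,x0,y0,f): return (x0+(p[0]+.5)/f-.5,y0+(p[1]+.5)/f-.5)
A=lambda x,y:u((x,y),200,150,3)
B=lambda x,y:u((x-480,y),235,110,3)
D=lambda x,y:u((x,y),165,290,4)
E
python3 - <<'E'
from h import *
np.set_printoptions(precision=4,suppress=True)
for n,a,b in[("bulb",A(400,364),D(561,140)),("bladefront",A(305,498),D(161,242)),("ferrule",A(357,418),D(382,182)),("Rpost",A(245,358),B(597,526)),("Lpost",A(75,281),B(584,353)),
 ("shaker base",A(319,308),B(764,530)),("boardfarleft",A(303,388),D(428,70)),("boardfarright",A(473,418),D(560,308))]:
    print(n,*tri(a,b))
for n,c in(("R",(245,358)),("L",(75,281))): print(n,plane("scene",A(*c),.02))
for n,c in(("R",(597,526)),("L",(584,353))): print(n,plane("side",B(*c),.02))
for c in((428,70),(560,308),(35,183),(105,462)): print("board",plane("side",D(*c),.03))
E
```

```text
bulb [ 0.6075 -0.1436  0.0443] [array([-0.1, -0.1]), array([0. , 0.2])]
bladefront [ 0.3997 -0.1418  0.0337] [array([-0. , -0.1]), array([0. , 0.1])]
ferrule [ 0.512  -0.1415  0.0426] [array([0.1, 0.2]), array([-0. , -0.5])]
Rpost [0.5872 0.0118 0.0204] [array([-0.1, -0.2]), array([-0. ,  0.5])]
Lpost [0.6446 0.2461 0.0196] [array([-0.1, -0.3]), array([-0. ,  0.6])]
shaker base [ 0.7262 -0.0056  0.002 ] [array([0.3, 0.4]), array([ 0. , -1.1])]
boardfarleft [ 0.5596 -0.0635  0.0253] [array([-0.4, -0.6]), array([-0. ,  1.5])]
boardfarright [ 0.5767 -0.2282  0.0278] [array([-0.1, -0.1]), array([0. , 0.4])]
R [0.5869 0.0112 0.02  ]
L [0.6426 0.2443 0.02  ]
R [0.5878 0.0138 0.02  ]
L [0.6455 0.2485 0.02  ]
board [ 0.5596 -0.0635  0.03  ]
board [ 0.5762 -0.229   0.03  ]
board [ 0.3441 -0.0843  0.03  ]
board [ 0.3587 -0.2476  0.03  ]
```

```bash
python3 -m inch '[[0.04,-0.0232,0,0],[0.04,-0.0232,0,0],[0.04,-0.0232,0,0],[0.04,-0.0232,0,0],[0.04,-0.0232,0,0],[0.04,-0.0232,0,0],[0.04,-0.0232,0,0],[0.04,-0.0232,0,0],[0.04,-0.0232,0,0],[0.04,-0.0232,0,0],[0.04,-0.0232,0,0],[0.04,-0.0232,0,0]]' 0.0854 100 && python3 -m inch '[[0,0,0,8.5],[0,0,0,8.5],[0,0,0,8.5],[0,0,0,0.6],[0,0,0,0],[0,0,0,0]]'
cat >> h.py <<'E'
from scipy.spatial.transform import Rotation as Ro
def tool(o):
    q=o["tool_rot"];T=np.eye(4);T[:3,:3]=Ro.from_quat([*q[1:],q[0]]).as_matrix();T[:3,3]=o["eef_pos"];return T
def shot(name,f):
    from station import bot
    o=bot.get_obs();d=bot.read_camera(name)
    W=d["world_from_camera"] if "world_from_camera" in d else tool(o)@d["hand_eye"]
    np.savez(f+".npz",color=d["color"],mtx=d["mtx"],world_from_camera=W);cv2.imwrite(f"pics/{f}.png",d["color"][:,:,::-1]);return o
E
python3 -c "
from h import *
o=shot('wrist','w1');print(np.round(tool(o),4),np.load('w1.npz')['world_from_camera'].round(3))"
```

```text
t: 1.3
eef_pos: [0.6061, -0.1432, 0.245]
tool_rot: [-0.0, 0.974, 0.226, -0.0]
contact_force: [-0.1, 0.5, -0.4]
gripper_width: 1.002
grasp_force: 0.0
t: 1.9
eef_pos: [0.6055, -0.1449, 0.2452]
tool_rot: [-0.0, 1.0, 0.002, -0.0]
contact_force: [0.6, -0.4, 0.4]
gripper_width: 1.001
grasp_force: 0.0
[[ 1.000e+00  3.000e-03 -3.000e-04  6.055e-01]
 [ 3.000e-03 -1.000e+00  1.000e-04 -1.449e-01]
 [-3.000e-04 -1.000e-04 -1.000e+00  2.452e-01]
 [ 0.000e+00  0.000e+00  0.000e+00  1.000e+00]] [[ 0.004  0.964  0.267  0.672]
 [-1.     0.003  0.002 -0.145]
 [ 0.002 -0.267  0.964  0.374]
 [ 0.     0.     0.     1.   ]]
```

View pics/w1.png

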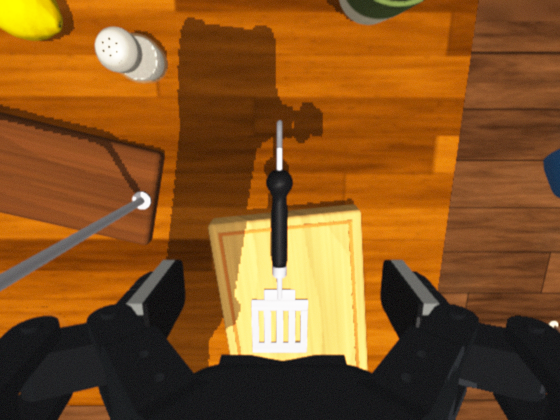

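The wrist view shows the bulb at (280,183). The handle runs straight along the column from the hook at (280,122) to the blade at (280,325), so the tool is already aligned. I'll take a second wrist view from another place to get the height.

```bash
python3 -m inch '[[-0.04,0,0,0],[-0.04,0,0,0],[0,0,0,0],[0,0,0,0]]'
python3 - <<'E'
from h import *
np.set_printoptions(precision=4,suppress=True)
shot('wrist','w2')
def bulb(f,box):
    x,y,w,h=box;g=np.load(f+".npz")["color"][y:y+h,x:x+w].max(2)
    m=cv2.resize((g).astype(np.uint8),None,fx=4,fy=4,interpolation=cv2.INTER_CUBIC)<60
    n,l,st,_=cv2.connectedComponentsWithStats(m.astype(np.uint8));k=1+st[1:,4].argmax()
    D=cv2.distanceTransform((l==k).astype(np.uint8),cv2.DIST_L2,5);M=D>D.max()-1;p=np.argwhere(M).mean(0)[::-1]
    return np.array([x,y])+(p+.5)/4-.5,D.max()/4
b1=bulb("w1",(255,160,50,60));b2=bulb("w2",(255,50,50,90));print(b1,b2)
C["w1"]=np.load("w1.npz");C["w2"]=np.load("w2.npz")
names=["w1","w2","scene","side"];px=[b1[0],b2[0],A(400,364),D(561,140)]
def ls(names,px):
    S=0;v=0
    for n,p in zip(names,px):
        o,d=ray(n,p);d/=np.linalg.norm(d);Q=np.eye(3)-np.outer(d,d);S=S+Q;v=v+Q@o
    return np.linalg.solve(S,v)
print(ls(names[:2],px[:2]),ls(names,px))
for n,p in zip(names,px): print(n,plane(n,p,.039))
print("Rpost foot",plane("w1",(141,201),.02),"blade front mid",plane("w1",(279.5,353),.032),"hook",plane("w1",(280,122),.039))
E
```

```text
t: 2.35
eef_pos: [0.5252, -0.1452, 0.2458]
tool_rot: [0.0, 1.0, 0.0, 0.0]
contact_force: [0.3, -0.5, -0.1]
gripper_width: 0.999
grasp_force: 0.0
(array([278.6667, 193.5417]), np.float32(7.1930237)) (array([278.125 , 100.5417]), np.float32(13.682172))
[ 0.6056 -0.142   0.0835] [ 0.6039 -0.1435  0.0478]
w1 [ 0.5954 -0.1415  0.039 ]
w2 [ 0.6078 -0.1416  0.039 ]
scene [ 0.6146 -0.141   0.039 ]
side [ 0.6098 -0.1386  0.039 ]
Rpost foot [0.5821 0.0112 0.02  ] blade front mid [ 0.3934 -0.1426  0.032 ] hook [ 0.6676 -0.1428  0.039 ]
```

Run:
```python
import cv2,numpy as np
a=cv2.imread("pics/w1.png")[110:220,245:320];b=cv2.imread("pics/w2.png")[30:140,245:320]
cv2.imwrite("pics/c3.png",cv2.resize(np.hstack([a,b]),None,fx=5,fy=5,interpolation=cv2.INTER_CUBIC))
```

```text
(no output)
```

View pics/c3.png

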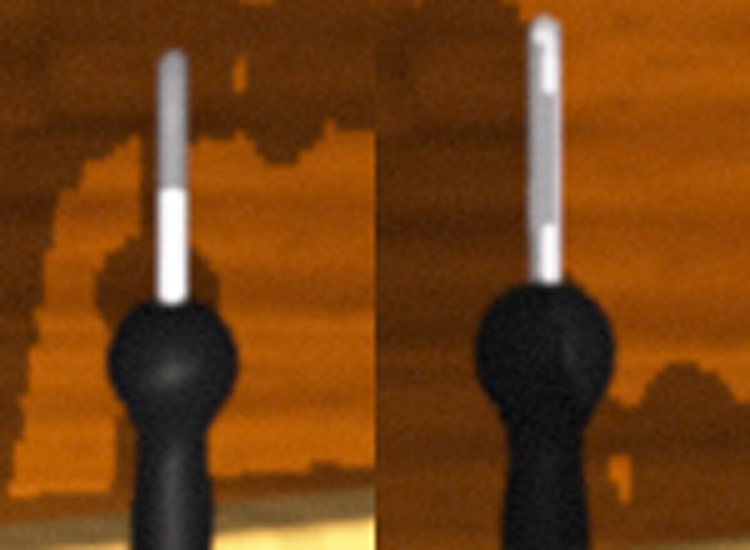

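In the enlarged wrist views the bulb is centred at w1 (279.2,182.0) and w2 (278.6,100.0).

```bash
cat >> h.py <<'E'
def ls(names,px):
    S=0;v=0
    for n,p in zip(names,px):
        o,d=ray(n,p);d/=np.linalg.norm(d);Q=np.eye(3)-np.outer(d,d);S=S+Q;v=v+Q@o
    return np.linalg.solve(S,v)
E
python3 - <<'E'
from h import *
np.set_printoptions(precision=4,suppress=True)
for n in("w1","w2"):C[n]=np.load(n+".npz")
names=["w1","w2","scene","side"];px=[(279.2,182),(278.6,100),A(400,364),D(561,140)]
print(ls(names[:2],px[:2]),ls(names,px),ls(names[2:],px[2:]))
for n,p in zip(names,px): print(n,plane(n,p,.039),plane(n,p,.043))
E
```

```text
[ 0.6081 -0.1421  0.0414] [ 0.6083 -0.1425  0.0433] [ 0.6076 -0.1435  0.0444]
w1 [ 0.6077 -0.1421  0.039 ] [ 0.6084 -0.1421  0.043 ]
w2 [ 0.6083 -0.142   0.039 ] [ 0.608  -0.1421  0.043 ]
scene [ 0.6146 -0.141   0.039 ] [ 0.609  -0.1432  0.043 ]
side [ 0.6098 -0.1386  0.039 ] [ 0.6083 -0.1419  0.043 ]
```

```bash
python3 -m inch '[[0.042,-0.0015,0,0],[0.041,-0.0015,0,0],[0,0,0.045,0],[0,0,0.045,0],[0,0,0.045,0],[0,0,0.03,0],[0,0,0.03,0],[0,0,0,0],[0,0,0,0],[0,0,0,0]]'
```

```text
t: 3.4
eef_pos: [0.6105, -0.142, 0.0521]
tool_rot: [0.0, 1.0, 0.0, 0.002]
contact_force: [-0.4, -0.6, 0.4]
gripper_width: 1.001
grasp_force: 0.0
```

```bash
python3 -m inch '[[-0.002,0,0.004,0],[0,0,0,0],[0,0,0,0]]' && python3 -m inch '[[0,0,0,0],[0,0,0,0],[0,0,0,0],[0,0,0,0],[0,0,0,0],[0,0,0,0],[0,0,0,0],[0,0,0,0]]' 0.0 100 && python3 -c "
from h import *
shot('side','s1')
im=cv2.imread('pics/s1.png')[240:400,200:400];cv2.imwrite('pics/c4.png',cv2.resize(im,None,fx=3.5,fy=3.5,interpolation=2))"
```

```text
t: 3.7
eef_pos: [0.6069, -0.142, 0.047]
tool_rot: [0.0, 1.0, 0.0, 0.001]
contact_force: [0.1, 0.4, 0.3]
gripper_width: 1.005
grasp_force: 0.0
t: 4.5
eef_pos: [0.6067, -0.1418, 0.0465]
tool_rot: [0.0, 1.0, 0.0, 0.0]
contact_force: [-1.6, 0.6, 4.1]
gripper_width: 0.268
grasp_force: 98.0
```

View pics/c4.png

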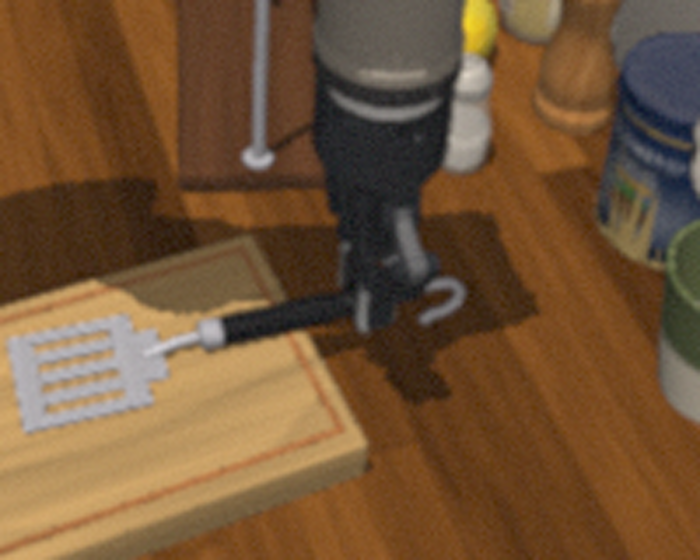

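The side view shows the pads closed on the bulb. The handle enters from the left and the hook sticks out to the right near (445,300). The 23 mm opening at 98 N agrees with a 28 mm ball minus the pads' give. Lifting.

```bash
python3 -m inch '[[0,0,-0.01,0],[0,0,-0.02,0],[0,0,-0.03,0],[0,0,-0.03,0],[0,0,-0.03,0],[0,0,-0.03,0],[0,0,-0.03,0],[0,0,-0.03,0],[0,0,-0.03,0],[0,0,-0.03,0],[0,0,-0.02,0],[0,0,-0.01,0]]' && python3 -m inch '[[0,0,0,0],[0,0,0,0],[0,0,0,0]]'&&  python3 -m inch '[[0,0,0,0],[0,0,0,0]]' 0.0 60 && python3 -m inch '[[0,0,0,0],[0,0,0,0],[0,0,0,0]]' 0.0 20
```

```text
t: 5.75
eef_pos: [0.6071, -0.1419, 0.3486]
tool_rot: [0.0, 1.0, 0.0, 0.002]
contact_force: [0.1, 0.3, -1.8]
gripper_width: 0.271
grasp_force: 98.4
t: 6.05
eef_pos: [0.6059, -0.1417, 0.3445]
tool_rot: [-0.0, 1.0, 0.0, -0.001]
contact_force: [-1.1, -1.5, -1.4]
gripper_width: 0.268
grasp_force: 98.3
t: 6.25
eef_pos: [0.6063, -0.1418, 0.3454]
tool_rot: [-0.0, 1.0, 0.0, -0.001]
contact_force: [-0.7, 0.3, -2.5]
gripper_width: 0.271
grasp_force: 98.3
t: 6.55
eef_pos: [0.6066, -0.1418, 0.3463]
tool_rot: [-0.0, 1.0, 0.0, -0.0]
contact_force: [-1.0, 0.7, -2.3]
gripper_width: 0.268
grasp_force: 98.3
```

```bash
python3 -m inch '[[0,0,0,0],[0,0,0,0],[0,0,0,0]]' 0.024 20 &&  python3 -m inch '[[0,0,0,0],[0,0,0,0],[0,0,0,0]]' 0.0255 20
```

```text
t: 6.85
eef_pos: [0.6066, -0.1418, 0.3463]
tool_rot: [0.0, 1.0, 0.0, 0.0]
contact_force: [-0.2, -0.5, -1.7]
gripper_width: 0.286
grasp_force: 65.3
t: 7.15
eef_pos: [0.6064, -0.1419, 0.3462]
tool_rot: [-0.0, 1.0, 0.0, -0.0]
contact_force: [-0.9, -0.1, -2.4]
gripper_width: 0.301
grasp_force: 33.2
```

```bash
python3 -m inch '[[0,0,0,0],[0,0,0,0],[0,0,0,0]]' 0.0262 20 &&  python3 -m inch '[[0,0,0,0],[0,0,0,0],[0,0,0,0]]' 0.0266 20
```

```text
t: 7.45
eef_pos: [0.6069, -0.1418, 0.3465]
tool_rot: [0.0, 1.0, 0.0, 0.0]
contact_force: [1.2, 0.5, -1.7]
gripper_width: 0.31
grasp_force: 19.1
t: 7.75
eef_pos: [0.6063, -0.1419, 0.3462]
tool_rot: [0.0, 1.0, 0.0, -0.0]
contact_force: [-0.6, 0.9, -2.4]
gripper_width: 0.313
grasp_force: 13.3
```

```bash
python3 -m inch '[[0,0,0,0],[0,0,0,0],[0,0,0,0]]' 0.0268 20 &&  python3 -m inch '[[0,0,0,0],[0,0,0,0],[0,0,0,0],[0,0,0,0],[0,0,0,0]]' 0.027 20
```

```text
t: 8.05
eef_pos: [0.6067, -0.1418, 0.3464]
tool_rot: [0.0, 1.0, 0.0, 0.0]
contact_force: [0.9, 0.9, -2.5]
gripper_width: 0.313
grasp_force: 10.5
t: 8.55
eef_pos: [0.6067, -0.1419, 0.3463]
tool_rot: [0.0, 1.0, 0.0, 0.0]
contact_force: [-0.7, -0.1, -2.3]
gripper_width: 0.318
grasp_force: 7.8
```

```bash
python3 -m inch '[[0,0,0,0],[0,0,0,0],[0,0,0,0]]' 0.0272 20 &&  python3 -m inch '[[0,0,0,0],[0,0,0,0],[0,0,0,0],[0,0,0,0],[0,0,0,0]]' 0.0273 20; python3 -c "
from h import *
shot('side','s2');shot('scene','z2')
a=cv2.imread('pics/s2.png')[40:340,200:400];b=cv2.imread('pics/z2.png')[100:400,230:430];cv2.imwrite('pics/c5.png',cv2.resize(np.hstack([a,b]),None,fx=2,fy=2,interpolation=2))"
```

```text
t: 8.85
eef_pos: [0.6065, -0.1418, 0.3463]
tool_rot: [-0.0, 1.0, 0.0, -0.0]
contact_force: [-0.4, -1.0, -2.0]
gripper_width: 0.319
grasp_force: 5.4
t: 9.35
eef_pos: [0.6066, -0.1418, 0.3463]
tool_rot: [0.0, 1.0, 0.0, 0.0]
contact_force: [-0.6, -0.1, -1.4]
gripper_width: 0.32
grasp_force: 4.3
```

View pics/c5.png

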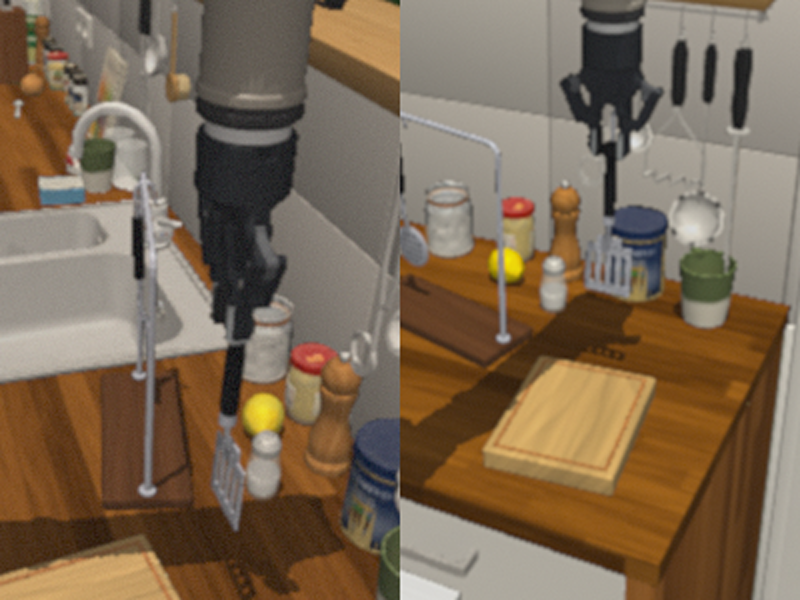

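The side view (left half of the picture) and the scene view (right half) both show the turner hanging nearly plumb, clear of rail, board and bystanders. The blade's front edge is at about (227,507) and (609,291) in the crop, the ferrule at (229,415) and (610,217). I'll grip firmly and work out the tilt and the rail geometry.

```bash
python3 -m inch '[[0,0,0,0],[0,0,0,0],[0,0,0,0],[0,0,0,0],[0,0,0,0],[0,0,0,0],[0,0,0,0]]' 0.0 100
python3 - <<'E'
from h import *
np.set_printoptions(precision=4,suppress=True)
S=lambda x,y:u((x,y),200,40,2)
Z=lambda x,y:u((x-400,y),230,100,2)
print("ferrule",*tri(Z(610,217),S(229,415)));print("front",*tri(Z(609,291),S(227,507)))
print("bar near corner",*tri(Z(500,150),S(153,250)))
# bar as plane(scene ray line)∩z=.33
for n,p in (("scene",Z(410,116)),("scene",Z(480,138)),("scene",Z(450,128)),("side",S(143,182)),("side",S(151,235)),("side",S(147,207))): print(n,plane(n,p,.33))
E
```

```text
t: 10.15
eef_pos: [0.6066, -0.1418, 0.3463]
tool_rot: [-0.0, 1.0, 0.0, -0.0]
contact_force: [0.3, -0.1, -2.0]
gripper_width: 0.265
grasp_force: 98.3
ferrule [ 0.6134 -0.1416  0.2421] [array([-0.2, -0.4]), array([-0.1,  1. ])]
front [ 0.6218 -0.1391  0.1221] [array([-0.3, -0.5]), array([-0. ,  1.4])]
bar near corner [0.5831 0.007  0.3315] [array([-0.6, -2.4]), array([-0.7,  5.4])]
scene [0.6293 0.1739 0.33  ]
scene [0.5981 0.0434 0.33  ]
scene [0.6129 0.0987 0.33  ]
side [0.6344 0.2105 0.33  ]
side [0.6006 0.0667 0.33  ]
side [0.6176 0.1378 0.33  ]
```

```bash
python3 -m inch '[[0,0,0,4],[0,0,0,5],[0,0,0,4.8],[-0.02,0,0,0],[-0.03,0,0,0],[-0.036,0,0,0],[-0.03,0,0,0],[-0.02,0,0,0],[0,0,0,0]]' && python3 -m inch '[[0,-0.01,0,0],[0,-0.02,0,0],[0,-0.025,0,0],[0,-0.025,0,0],[0,-0.025,0,0],[0,-0.025,0,0],[0,-0.025,0,0],[0,-0.025,0,0],[0,-0.02,0,0],[0,-0.02,0,0],[0,-0.01,0,0],[0,0,0,0]]' && python3 -m inch '[[0,0,0,0],[0,0,0,0],[0,0,0,0]]'; python3 -c "
from h import *
print(tool(shot('wrist','w3')).round(4))"
```

```text
t: 11.05
eef_pos: [0.4723, -0.109, 0.3468]
tool_rot: [0.0, 0.993, -0.12, -0.0]
contact_force: [0.4, 0.4, -1.5]
gripper_width: 0.266
grasp_force: 98.3
t: 12.25
eef_pos: [0.5298, 0.1161, 0.346]
tool_rot: [-0.0, 0.993, -0.119, -0.0]
contact_force: [-0.2, 0.5, -2.9]
gripper_width: 0.269
grasp_force: 98.4
t: 12.55
eef_pos: [0.5294, 0.1128, 0.3464]
tool_rot: [0.0, 0.993, -0.121, 0.0]
contact_force: [0.1, 0.4, -1.8]
gripper_width: 0.269
grasp_force: 98.4
[[ 9.708e-01 -2.399e-01  1.000e-04  5.294e-01]
 [-2.399e-01 -9.708e-01 -4.000e-04  1.128e-01]
 [ 2.000e-04  4.000e-04 -1.000e+00  3.464e-01]
 [ 0.000e+00  0.000e+00  0.000e+00  1.000e+00]]
```

View pics/w3.png

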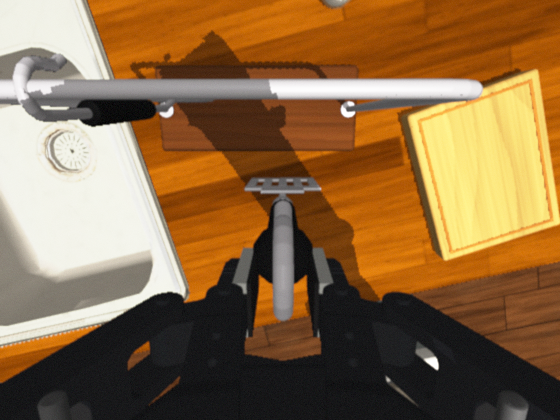

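The wrist view shows the bar level at row ~89, between columns 0 and 478 (right corner at ~(475,90)). It runs parallel to the tool's y. The hook runs from (283,318) at its back to its tip near (283,200), and the blade is almost edge-on at rows 178–192, column 283. I'll turn these into tool-frame offsets and a tilt.

Run:
```python
from h import *
from station import bot
np.set_printoptions(precision=4,suppress=True)
d=np.load("w3.npz");C["w3"]=d;T=tool(bot.get_obs())
K=d["mtx"];W=d["world_from_camera"];M=P(K,W)
print("cam in tool",(np.linalg.inv(T)@W)[:3])
Ti=np.linalg.inv(T)
for p in((60,91),(280,89.3),(450,89),(475,89)):
    X=plane("w3",p,.33);print("bar",p,(Ti@[*X,1])[:3],X)
def pr(x):X=M@T@[*x,1];return X[:2]/X[2]
# turner pts (ax ahead of bulb, off toward tip, lateral) -> tool: x=off*c + ax*s ; z=-(ax*c-off*s)
for th in (-6,-3,0,3,6,9):
    c,s=np.cos(np.radians(th)),np.sin(np.radians(th));b=np.array([0,0,.006])
    f=lambda ax,off,y=0:pr(b+[off*c+ax*s,y,-(ax*c-off*s)])
    g=f(-.212,.009,.033)[0]-f(-.212,.009,-.033)[0]
    print(th,"tip",f(.037,.0256),"tip outer",f(.037,.0284),"bulb",f(0,0),"bfront",f(-.212,.009),"bback",f(-.127,.009),"wbl",g,"shaftback46",f(.046,-.0028),"arc min row etc",[f(.046+.0156*np.sin(a),.0128-.0156*np.cos(a))[1].round(0) for a in np.linspace(0,3.14,7)])
im=d["color"].astype(int)
# bar rows at some columns
g=im.sum(2)
for x in (240,283,330,400,450): print(x,g[70:110,x])
```

```text
cam in tool [[ 0.0005  0.964   0.2659  0.0662]
 [ 1.      0.0001 -0.0021  0.0004]
 [-0.002   0.2659 -0.964  -0.1291]]
bar (60, 91) [ 0.077  -0.0921  0.0164] [0.6262 0.1839 0.33  ]
bar (280, 89.3) [ 0.0778 -0.0004  0.0164] [0.6049 0.0947 0.33  ]
bar (450, 89) [0.0779 0.0706 0.0165] [0.5881 0.0258 0.33  ]
bar (475, 89) [0.0779 0.081  0.0165] [0.5856 0.0157 0.33  ]
-6 tip [280.5848 264.5199] tip outer [280.5732 256.7449] bulb [280.9153 270.9986] bfront [281.3522 153.0826] bback [281.2516 175.1962] wbl 63.55442255733817 shaftback46 [280.6121 355.7387] arc min row etc [np.float64(356.0), np.float64(371.0), np.float64(372.0), np.float64(357.0), np.float64(327.0), np.float64(295.0), np.float64(272.0)]
-3 tip [280.5907 257.036 ] tip outer [280.5807 249.0201] bulb [280.9153 270.9986] bfront [281.3571 163.5357] bback [281.2567 183.0919] wbl 62.77872176515348 shaftback46 [280.6018 350.1427] arc min row etc [np.float64(350.0), np.float64(364.0), np.float64(363.0), np.float64(345.0), np.float64(314.0), np.float64(283.0), np.float64(262.0)]
0 tip [280.5977 249.6994] tip outer [280.5893 241.4983] b
[... 1434 characters left out ...]
33 136 132
 128 138 145 150]
283 [231 228 230 224 229 237 236 249 329 480 593 658 691 711 722 734 743 752
 756 758 756 750 731 716 695 673 625 562 456 342 249 228 227 247 239 218
 178 121 136 134]
330 [228 239 246 233 228 241 240 250 334 483 592 667 697 710 723 732 744 754
 759 761 760 752 731 713 696 665 622 555 454 325 244 217 221 224 232 234
 228 228 230 232]
400 [209 202 207 216 220 235 254 273 354 498 611 670 695 709 722 732 740 748
 753 754 751 744 724 709 687 660 620 547 421 313 272 254 253 255 250 264
 291 348 341 328]
450 [253 246 248 241 232 233 220 256 365 508 618 667 694 711 720 727 733 736
 745 746 743 734 722 703 689 659 612 535 422 309 261 310 481 583 610 608
 610 591 542 497]
```

Run:
```python
import numpy as np
im=np.load("w3.npz")["color"].astype(int)
np.set_printoptions(linewidth=200)
print("col283 max", *[f"{r}:{im[r,283].tolist()}" for r in range(170,340,3)])
g=im.max(2)
for r in(176,180,184,188,192,196): print(r,g[r,238:330:2])
for r in range(200,300,8): print(r,g[r,242:326:2])
```

```text
col283 max 170:[70, 34, 4] 173:[72, 35, 6] 176:[72, 42, 19] 179:[96, 95, 94] 182:[95, 99, 96] 185:[103, 101, 101] 188:[97, 97, 97] 191:[166, 163, 166] 194:[121, 119, 121] 197:[102, 105, 104] 200:[92, 91, 90] 203:[133, 130, 131] 206:[132, 127, 129] 209:[137, 129, 133] 212:[135, 133, 133] 215:[107, 103, 105] 218:[119, 116, 116] 221:[116, 114, 114] 224:[119, 114, 117] 227:[138, 135, 135] 230:[135, 136, 139] 233:[142, 138, 141] 236:[142, 140, 141] 239:[143, 136, 139] 242:[146, 143, 147] 245:[159, 156, 158] 248:[158, 155, 157] 251:[158, 155, 157] 254:[158, 152, 157] 257:[157, 154, 154] 260:[155, 151, 156] 263:[157, 152, 154] 266:[168, 165, 167] 269:[173, 169, 172] 272:[166, 163, 163] 275:[169, 167, 169] 278:[167, 164, 165] 281:[171, 169, 169] 284:[168, 163, 167] 287:[166, 164, 165] 290:[159, 156, 157] 293:[156, 151, 152] 296:[157, 152, 155] 299:[155, 154, 155] 302:[158, 156, 157] 305:[155, 150, 152] 308:[150, 147, 148] 311:[137, 135, 135] 314:[137, 133, 136] 317:[135, 134, 135] 320:[126, 111, 101] 323:[97, 62, 35] 326:[110, 68, 34] 329:[104, 66, 39] 332:[102, 61, 33] 335:[107, 66, 37] 338
[... 2716 characters left out ...]
101]
272 [100 102  99  74  20  16  12  20  14  16  18  13  18  20  18  65 133 147 156 165 169 166 160 154 148 123  46  20  16  17  17  19  20  14  14  23  14  45  95 102 102 101]
280 [101 103  86  18  26  17  18  16  90 212 216 204 115  24  12  59 131 146 158 162 165 167 161 151 142 125  48  13  65 175 210 210 153  15  12  18  15  18  52  99 102 100]
288 [109 157  91  31  30  18  14  17 113 217 211 212 215 217 215 174 126 146 154 165 167 165 154 152 142 124 212 226 225 224 221 218 193  17  14  18  23  31  55 146 141  38]
296 [ 28  24  24  34  32  21  19  30 178 218 219 220 219 220 220 199 122 143 150 157 156 150 151 145 140 127 182 191 193 194 193 198 188  71  15  19  22  31  33  18  26  19]
```

Run:
```python
from h import *
from station import bot
from scipy.optimize import least_squares
np.set_printoptions(precision=4,suppress=True)
d=np.load("w3.npz");T=tool(bot.get_obs());M=P(d["mtx"],d["world_from_camera"]);print(d["mtx"][0,0])
def pr(x):X=M@T@[*x,1];return X[:2]/X[2],X[2]
def model(v):
    bx,bz,t=v;c,s=np.cos(t),np.sin(t)
    f=lambda ax,off,y=0:pr([bx+off*c+ax*s,y,bz-(ax*c-off*s)])
    arc=max(f(.046+.0156*np.sin(a),.0128-.0156*np.cos(a))[0][1] for a in np.linspace(0,3.14,60))
    p,D=f(0,0)
    return np.array([p[1],d["mtx"][0,0]*.014/D*1.003,f(-.212,.009)[0][1],f(-.127,.009)[0][1],arc,f(-.212,.009,.033)[0][0]-f(-.212,.009,-.033)[0][0]])
obs=np.array([254,30,178,190.5,321,63])
for w in (np.array([1,1,1,1,1,1]),np.array([.3,.5,1,1,0.5,1])):
    r=least_squares(lambda v:(model(v)-obs)*w,[0,.01,0],x_scale=[.01,.01,.1]);v=r.x;print(v[:2],np.degrees(v[2]),model(v)-obs)
for bz in(.008,.010,.012,.014):
    r=least_squares(lambda v:(model([v[0],bz,v[1]])-obs),[0,0],x_scale=[.01,.1]);v=r.x;print(bz,v[0],np.degrees(v[1]),model([v[0],bz,v[1]])-obs)
```

```text
329.2721763208507
[0.0073 0.0078] 3.2636482871072507 [ 0.2713  1.3124 -0.0219 -0.1777 -0.1062 -1.4377]
[0.0088 0.0051] 3.593366640985268 [-0.264   1.9627  0.2412 -0.3048  0.2271 -0.9632]
0.008 0.007222538231544527 3.2376455203096244 [ 0.3093  1.2648 -0.0464 -0.1724 -0.1283 -1.4727]
0.01 0.0061816170057098436 2.983267483177727 [ 0.6757  0.8055 -0.2831 -0.1191 -0.3434 -1.8131]
0.012 0.005141143449251061 2.730177492842367 [ 1.0305  0.3596 -0.5125 -0.063  -0.5557 -2.1492]
0.014 0.004101117215287856 2.4783049387203815 [ 1.3744 -0.0736 -0.7352 -0.0044 -0.765  -2.4812]
```

The fit puts the bulb at tool (+6.5, 0, +9) mm with a 3° lean of the hook toward the bar, so the hook's inside is at tool x ≈ +22, z ≈ −42 mm. The bar is at tool x = +78 mm. Plan: down 31 mm, ahead 57 mm, then down 27 mm.

```bash
python3 -m inch '[[0,0,0.01,0],[0,0,0.011,0],[0,0,0.01,0],[0.01,0,0,0],[0.01,0,0,0],[0.01,0,0,0],[0,0,0,0],[0,0,0,0],[0,0,0,0],[0,0,0,0]]'; python3 -c "
from h import *
o=shot('wrist','w4');T=tool(o);print(T.round(4));d=np.load('w4.npz');C['w4']=d
g=d['color'].astype(int).sum(2);print([(r,g[r,283]) for r in range(60,330,3)])
n=np.array([.9708,-.2399]);print('bar dist from old measure',n@(np.array([.6049,.0947])-T[:2,3]))"
```

```text
t: 13.6
eef_pos: [0.5582, 0.107, 0.3154]
tool_rot: [-0.0, 0.993, -0.12, 0.0]
contact_force: [-0.0, 0.1, -2.7]
gripper_width: 0.266
grasp_force: 98.4
[[ 9.713e-01 -2.379e-01  1.000e-04  5.582e-01]
 [-2.379e-01 -9.713e-01  1.000e-04  1.070e-01]
 [ 0.000e+00 -1.000e-04 -1.000e+00  3.154e-01]
 [ 0.000e+00  0.000e+00  0.000e+00  1.000e+00]]
[(60, np.int64(233)), (63, np.int64(246)), (66, np.int64(243)), (69, np.int64(256)), (72, np.int64(249)), (75, np.int64(261)), (78, np.int64(247)), (81, np.int64(251)), (84, np.int64(150)), (87, np.int64(129)), (90, np.int64(154)), (93, np.int64(232)), (96, np.int64(245)), (99, np.int64(253)), (102, np.int64(252)), (105, np.int64(263)), (108, np.int64(196)), (111, np.int64(145)), (114, np.int64(140)), (117, np.int64(149)), (120, np.int64(125)), (123, np.int64(127)), (126, np.int64(128)), (129, np.int64(132)), (132, np.int64(138)), (135, np.int64(240)), (138, np.int64(166)), (141, np.int64(152)), (144, np.int64(130)), (147, np.int64(126)), (150, np.int64(127)), (153, np.int64(147)), (156, np.int64(143)), (159, np.int64(259)), (162, np.int64(420)), (165,
[... 550 characters left out ...]
 np.int64(422)), (243, np.int64(448)), (246, np.int64(464)), (249, np.int64(466)), (252, np.int64(461)), (255, np.int64(470)), (258, np.int64(465)), (261, np.int64(469)), (264, np.int64(474)), (267, np.int64(502)), (270, np.int64(507)), (273, np.int64(500)), (276, np.int64(499)), (279, np.int64(495)), (282, np.int64(496)), (285, np.int64(509)), (288, np.int64(499)), (291, np.int64(473)), (294, np.int64(460)), (297, np.int64(469)), (300, np.int64(462)), (303, np.int64(469)), (306, np.int64(469)), (309, np.int64(440)), (312, np.int64(417)), (315, np.int64(396)), (318, np.int64(412)), (321, np.int64(368)), (324, np.int64(290)), (327, np.int64(307))]
bar dist from old measure 0.04828969690477259
```

Run:
```python
from h import *
for n in("w3","w4"):C[n]=np.load(n+".npz")
g=C["w4"]["color"].astype(int).sum(2);
for x in(220,240,340,360): print(x,g[150:195:2,x])
for r in (170.5,171.5,172.5):
    X=ls(["w3","w4"],[(281,89.3),(281,r)]);print(X.round(4),np.array([.9708,-.2399])@(X[:2]-[.5582,.107]), plane("w4",(281,r),.33).round(4))
```

```text
220 [136 134 140 135 192 388 423 457 482 496 517 489 463 454 418 363 337 335
 320 298 330 304 332]
240 [141 133 138 138 163 344 416 452 474 487 521 488 458 457 412 367 250 190
 268 300 345 319 313]
340 [236 254 249 250 278 418 569 663 703 727 751 762 757 735 713 663 423 195
 202 192 164 176 185]
360 [296 276 282 291 292 412 564 661 702 730 750 762 755 734 710 669 406 171
 189 186 199 198 205]
[0.605  0.0949 0.3294] 0.04836463190572774 [0.6053 0.0956 0.33  ]
[0.6049 0.095  0.3309] 0.04824591172490411 [0.6049 0.0956 0.33  ]
[0.6048 0.095  0.3323] 0.0481300425338263 [0.6046 0.0957 0.33  ]
```

Bar height (330.5 mm) and distance (48 mm) are confirmed from two wrist places. Next I bring the bar under the hook's tip, then lower.

```bash
python3 -m inch '[[0.007,0,0,0],[0.007,0,0,0],[0.007,0,0,0],[0.006,0,0,0],[0,0,0,0],[0,0,0,0],[0,0,0,0],[0,0,0,0]]' && python3 -m inch '[[0,0,0.006,0],[0,0,0.006,0],[0,0,0.005,0],[0,0,0,0],[0,0,0,0],[0,0,0,0]]'
```

```text
t: 14.45
eef_pos: [0.5844, 0.1005, 0.3154]
tool_rot: [-0.0, 0.993, -0.12, -0.0]
contact_force: [0.5, 1.2, -3.3]
gripper_width: 0.266
grasp_force: 98.4
t: 15.05
eef_pos: [0.5849, 0.1004, 0.2985]
tool_rot: [-0.0, 0.993, -0.12, 0.0]
contact_force: [-0.8, 0.2, -2.4]
gripper_width: 0.266
grasp_force: 98.4
```

```bash
python3 -m inch '[[0,0,0.004,0],[0,0,0.003,0],[0,0,0,0],[0,0,0,0],[0,0,0,0]]' && python3 -m inch '[[0,0,0.002,0],[0,0,0,0],[0,0,0,0]]'; python3 -c "
from h import *
shot('wrist','w5');shot('side','s5')
a=cv2.imread('pics/w5.png')[130:350,180:390];b=cv2.resize(cv2.imread('pics/s5.png')[80:300,215:375],None,fx=1,fy=1);cv2.imwrite('pics/c6.png',cv2.resize(np.hstack([a,b]),None,fx=2.1,fy=2.1,interpolation=2))"
```

```text
t: 15.55
eef_pos: [0.5847, 0.1004, 0.2914]
tool_rot: [-0.0, 0.993, -0.12, 0.0]
contact_force: [0.4, -0.2, -3.2]
gripper_width: 0.268
grasp_force: 98.4
t: 15.85
eef_pos: [0.5846, 0.1003, 0.2893]
tool_rot: [0.0, 0.993, -0.12, -0.0]
contact_force: [-0.3, -0.5, -2.0]
gripper_width: 0.262
grasp_force: 98.4
```

View pics/c6.png

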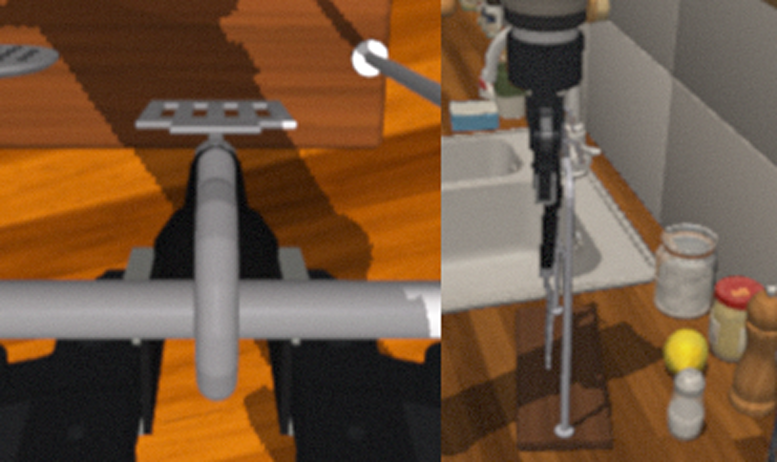

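The wrist half of the view shows the hook's wire passing over the bar at (217,310), with the tip beyond it at (217,160). The hook is on. I'll lower to contact.

```bash
for i in 1 2 3; do python3 -m inch '[[0,0,0.001,0],[0,0,0,0],[0,0,0,0]]' | egrep 'eef|contact'; done
```

```text
eef_pos: [0.5846, 0.1003, 0.2883]
contact_force: [-0.5, 0.0, -1.6]
eef_pos: [0.5847, 0.1004, 0.2874]
contact_force: [-0.2, 0.8, -1.2]
eef_pos: [0.5851, 0.1003, 0.2869]
contact_force: [1.1, -1.5, 2.3]
```

```bash
python3 -m inch '[[0,0,0,0],[0,0,0,0],[0,0,0,0]]' 0.0262 20 | egrep 'contact|grasp'; python3 -m inch '[[0,0,0,0],[0,0,0,0],[0,0,0,0],[0,0,0,0]]' 0.0274 20| egrep 'contact|grasp'; python3 -m inch '[[0,0,0,0],[0,0,0,0],[0,0,0,0],[0,0,0,0],[0,0,0,0],[0,0,0,0]]' 0.029 20| egrep 'contact|grasp'; python3 -m inch '[[0,0,0,0],[0,0,0,0],[0,0,0,0],[0,0,0,0],[0,0,0,0],[0,0,0,0],[0,0,0,0],[0,0,0,0]]' 0.06 20; python3 -c "
from h import *
d=shot('wrist','w6')
g=np.load('w6.npz')['color'].astype(int).sum(2);f=np.load('w5.npz')['color'].astype(int).sum(2)
print(g[170:330:5,283],f[170:330:5,283])"
```

```text
contact_force: [0.1, -0.9, 1.5]
grasp_force: 19.6
contact_force: [0.9, 0.1, 0.4]
grasp_force: 3.4
contact_force: [0.4, -0.3, 0.1]
grasp_force: 0.0
t: 18.95
eef_pos: [0.5847, 0.1003, 0.2863]
tool_rot: [0.0, 0.993, -0.12, -0.0]
contact_force: [0.5, -0.6, -1.1]
gripper_width: 0.703
grasp_force: 0.0
[328  50  46  29  42  72 414 424 423 324 377 370 427 437 441 446 464 478
 485 494 486 492 481 481 484 478 445 445 453 387 381 332] [129 131 293 310 431 345 292 399 399 309 338 381 416 424 416 470 463 465
 468 489 507 503 497 505 483 465 470 475 415 404 366 312]
```

```bash
python3 -m inch '[[0,0,-0.004,0],[-0.005,0,-0.004,0],[-0.015,0,0,0],[-0.025,0,0,0],[-0.035,0,0,0],[-0.035,0,0,0],[0,0,-0.03,0],[0,0,-0.03,0],[0,0,0,0],[0,0,0,0],[0,0,0,0],[0,0,0,0]]'; python3 -m inch '[[0,0,0,0],[0,0,0,0],[0,0,0,0],[0,0,0,0],[0,0,0,0],[0,0,0,0],[0,0,0,0],[0,0,0,0],[0,0,0,0],[0,0,0,0]]' >/dev/null
python3 - <<'E'
from h import *
shot('side','s7');shot('scene','z7');shot('side','s8')
f=lambda n:np.load(n+".npz")["color"].astype(int)
m=np.abs(f('s7')-f('s8')).sum(2)>90;print("moving px",m.sum())
n0=np.abs(f('s7')-f('side')).sum(2)>110
C['s7']=np.load('s7.npz');W=C['s7'];M=P(W['mtx'],W['world_from_camera'])
# expected hanging points: bulb and handle, blade
b=np.array([.6049,.0947,.33]);n=np.array([.971,-.238,0])
for k,X in dict(bulb=b-n*.013-[0,0,.052],handle=b-n*.013-[0,0,.11],front=b-n*.004-[0,0,.264]).items():
    p=M@[*X,1];p=(p[:2]/p[2]);r=int(round(p[1]));c=int(round(p[0]));print(k,p.round(1),f('s7')[r,c-6:c+7].max(1),"before",f('side')[r,c-6:c+7].max(1))
for nm,box in(("lemon",(318,232,28,28)),("shaker",(322,255,22,34))):
    x,y,w,h=box;print(nm,np.abs(f('s7')-f('side'))[y:y+h,x:x+w].mean())
E
```

```text
t: 20.2
eef_pos: [0.4725, 0.1275, 0.3533]
tool_rot: [0.0, 0.993, -0.12, -0.001]
contact_force: [-0.6, -0.4, -0.1]
gripper_width: 0.704
grasp_force: 0.0
moving px 22
bulb [267.1 173.1] [148 129  60  24  23  28  34  38  32  25  33  19  49] before [144 147 147 146 148 124  62  19  18  23  45  91 133]
handle [266.8 195.6] [155 157 152 128  65  29  28  28  27  39  79 108 120] before [145 148 147 143 139 139 135 129 119 115 114 115 114]
front [269.7 248.6] [ 53  54  52  53  71 101 115  99  97 119 127 116  98] before [ 90  88  86  88  84  92  90  92  93 113 121 110  97]
lemon 4.5603741496598635
shaker 4.815953654188949
```

```bash
python3 -m inch '[[0,0,0,0],[0,0,0,0],[0,0,0,0],[0,0,0,0],[0,0,0,0],[0,0,0,0],[0,0,0,0],[0,0,0,0],[0,0,0,0],[0,0,0,0],[0,0,0,0],[0,0,0,0]]' >/dev/null;  python3 -m inch '[[0,0,0,0],[0,0,0,0],[0,0,0,0],[0,0,0,0],[0,0,0,0],[0,0,0,0],[0,0,0,0],[0,0,0,0],[0,0,0,0],[0,0,0,0],[0,0,0,0],[0,0,0,0]]' | head -1
python3 - <<'E'
from h import *
from station import bot
for k in "abc": shot('side','y'+k)
f=lambda n:np.load(n+".npz")["color"].astype(int)
print([(np.abs(f('y'+a)-f('y'+b)).sum(2)[100:300,240:300]>90).sum() for a,b in("ab","bc","ac")])
print(bot.hand_in())
E
```

```text
t: 23.75
[np.int64(14), np.int64(3), np.int64(27)]
the job is handed in; nothing more can be done
None
```

The turner hangs by its hook on the free part of the bar, about 36 mm right of the bar's middle. It is let go and almost still, the salt shaker and lemon have not moved, and the job was handed in at about 24 s; no verdict was shown.

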